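# Pack the big sockets under the cantilever tray and shut the socket box

## Task

Put the big loose sockets away: lift the socket box's cantilever tray right over to the side, pack every loose socket on the worktop into the compartment underneath, then lower the tray fully back down over them. After that shut the flip-top lid fully, and last of all push the clamp up against the box so that it hooks fully over the lid's edge; leave the jar, gauge case and hammer where they are.

Things in the scene. Friction and masses are not known exactly. Their poses are not given: they have to be found in the camera images.
- box: steel socket box, fixed, 180 mm (x) by 140 (y). Origin: centre of its underside; x points from its clamp end (nearer the robot) to its lid-hinge end, z up. Compartment under the tray: 170 (x) by 130 (y) mm, centred on the origin, floor at z = 5 mm. End walls (x = +-90) 84 mm high, side walls (y = +-70) 56 mm high. Under the closed tray 51 mm of height is free
- swing (a joint): the tray's swing arms, rad: 0 = tray down over the compartment, 1.92 = swung right over to the box's +y side. The tray stays level: with f = 0.611 + swing it shifts along box y by 90 mm*(cos 0.611 - cos f) and rises by 90 mm*(sin f - sin 0.611): 147 mm over, 38 mm up half-way. Let go, it falls, damped (about 1 rad/s), to the nearer end (parting at 0.96) and rests there
- tray_grip (a point): grip rib, dark, upright, in the middle of the aluminium tray: 56 mm long (box x), 12 mm thick (box y), taken from above across its 12 mm. This point: on its mid-line, 10 mm below its top, 25 mm above the tray's inner floor; at z = 84 mm of the box when closed. Axes as the box's. Tray 156 by 130 by 28 mm, empty on both sides of the rib; small fixed sockets at its x ends
- lid (a joint): flip-top lid, rad: 0 = shut; starts at 1.62 to 1.82, standing open just past upright. Hinge line along the box's y at x = +95, z = 86 mm of the box. Stiff hinge (0.4 N m): the lid stays wherever it is left and must be pushed all the way down, about 3 to 5 N near its edge
- lid_edge (a point): middle of the lid's free edge, on its outer face, 190 mm from the hinge line. The lid is 144 mm wide, 15 mm deep; shut, its top is at z = 101 mm of the box and this point at x = -95
- clamp (a joint): clamp on the box's end nearer the robot, rad: 0 = upright, hooked over the shut lid's edge; starts at 0.4 to 0.7 = leaning out from the box (towards its -x). Hinge line along the box's y at x = -100, z = 60 mm of the box. Stays where it is left; a push of 2 to 10 N at its tip, in and up along its arc, turns it (a dead level push can bind). Pushed towards the box it stops at 0
- clamp_tip (a point): top end of the clamp's arm, 47 mm from its hinge line. The clamp is a dark steel strip 30 mm wide (along the box's y), 4 mm thick with an 8 mm thick roll on its outer face 43 mm from the hinge line, standing 5 mm proud, and a 20 mm hook towards the box
- socket_a_c (a point): large loose steel socket, may be absent: a hexagon 27 mm across flats and 34 mm tall with a round drive end 18 mm wide and 10 mm tall on top, 44 mm in all, 110 g. This point is its centre, half-way up; z runs along it to the drive end, x is square to one pair of flats. Stands on the worktop to the left of the box
- socket_b_c (a point): large loose steel socket, may be absent: a hexagon 26 mm across flats and 34 mm tall with a round drive end 18 mm wide and 10 mm tall on top, 44 mm in all, 110 g. This point is its centre, half-way up; z runs along it to the drive end, x is square to one pair of flats. Stands on the worktop to the left of the box
- socket_c_c (a point): large loose steel socket, may be absent: a hexagon 25 mm across flats and 34 mm tall with a round drive end 18 mm wide and 10 mm tall on top, 44 mm in all, 110 g. This point is its centre, half-way up; z runs along it to the drive end, x is square to one pair of flats. Stands on the worktop to the left of the box
- socket_d_c (a point): large loose steel socket, may be absent: a hexagon 24 mm across flats and 34 mm tall with a round drive end 18 mm wide and 10 mm tall on top, 44 mm in all, 110 g. This point is its centre, half-way up; z runs along it to the drive end, x is square to one pair of flats. Stands on the worktop to the left of the box
- socket_e_c (a point): large loose steel socket, may be absent: a hexagon 22 mm across flats and 34 mm tall with a round drive end 18 mm wide and 10 mm tall on top, 44 mm in all, 110 g. This point is its centre, half-way up; z runs along it to the drive end, x is square to one pair of flats. Stands on the worktop to the left of the box
- jar: screw-top glass jar of olives, 72 mm across, 96 mm tall; bystander. Origin at the centre of its underside
- gauge_case: blue plastic pressure gauge case, 100 by 130 by 45 mm; bystander. Origin at the centre of its underside
- hammer: wooden-handled hammer lying flat, 280 mm long; bystander
Not all that is in view belongs to the job. Leave any blue or green look-alike of the part that bears socket_b_c alone. Leave any blue look-alike of the part that bears socket_d_c alone.

How it is judged (in metres and radians):
On the way, in this order (a step that is already met when the one before it is completed fails the run):
1. the tray is swung right over to the side (value of joint swing above 1.6 rad), for 0.2 s.
2. every socket is in the compartment, the tray still out of the way (x of socket_a_c in the frame of box between -0.086 and 0.086 m and y of socket_a_c in the frame of box between -0.066 and 0.066 m and z of socket_a_c in the frame of box between 0.003 and 0.042 m and x of socket_b_c in the frame of box between -0.086 and 0.086 m and y of socket_b_c in the frame of box between -0.066 and 0.066 m and z of socket_b_c in the frame of box between 0.003 and 0.042 m and x of socket_c_c in the frame of box between -0.086 and 0.086 m and y of socket_c_c in the frame of box between -0.066 and 0.066 m and z of socket_c_c in the frame of box between 0.003 and 0.042 m and x of socket_d_c in the frame of box between -0.086 and 0.086 m and y of socket_d_c in the frame of box between -0.066 and 0.066 m and z of socket_d_c in the frame of box between 0.003 and 0.042 m and x of socket_e_c in the frame of box between -0.086 and 0.086 m and y of socket_e_c in the frame of box between -0.066 and 0.066 m and z of socket_e_c in the frame of box between 0.003 and 0.042 m and value of joint swing above 1.6 rad), for 0.3 s.
3. the tray is lowered over the packed compartment, the lid still open (x of socket_a_c in the frame of box between -0.086 and 0.086 m and y of socket_a_c in the frame of box between -0.066 and 0.066 m and z of socket_a_c in the frame of box between 0.003 and 0.042 m and x of socket_b_c in the frame of box between -0.086 and 0.086 m and y of socket_b_c in the frame of box between -0.066 and 0.066 m and z of socket_b_c in the frame of box between 0.003 and 0.042 m and x of socket_c_c in the frame of box between -0.086 and 0.086 m and y of socket_c_c in the frame of box between -0.066 and 0.066 m and z of socket_c_c in the frame of box between 0.003 and 0.042 m and x of socket_d_c in the frame of box between -0.086 and 0.086 m and y of socket_d_c in the frame of box between -0.066 and 0.066 m and z of socket_d_c in the frame of box between 0.003 and 0.042 m and x of socket_e_c in the frame of box between -0.086 and 0.086 m and y of socket_e_c in the frame of box between -0.066 and 0.066 m and z of socket_e_c in the frame of box between 0.003 and 0.042 m and value of joint swing below 0.06 rad and value of joint lid above 0.3 rad), for 0.2 s.
4. the lid is shut, the clamp not yet (value of joint each of swing, lid below 0.06 rad and value of joint clamp above 0.2 rad), for 0.2 s.
5. the clamp is hooked over the lid (value of joint each of swing, lid below 0.06 rad and value of joint clamp below 0.1 rad), for 0.2 s.
At the end, for the whole second after the job is handed in: every socket that was on the worktop is inside the box's compartment, in any position (centre within its walls and under 42 mm above the box's underside), the tray is down (swing under 0.06 rad), the lid shut (under 0.06 rad) and the clamp home (under 0.1 rad) (all of step 5 and x of socket_a_c in the frame of box between -0.086 and 0.086 m and y of socket_a_c in the frame of box between -0.066 and 0.066 m and z of socket_a_c in the frame of box between 0.003 and 0.042 m and x of socket_b_c in the frame of box between -0.086 and 0.086 m and y of socket_b_c in the frame of box between -0.066 and 0.066 m and z of socket_b_c in the frame of box between 0.003 and 0.042 m and x of socket_c_c in the frame of box between -0.086 and 0.086 m and y of socket_c_c in the frame of box between -0.066 and 0.066 m and z of socket_c_c in the frame of box between 0.003 and 0.042 m and x of socket_d_c in the frame of box between -0.086 and 0.086 m and y of socket_d_c in the frame of box between -0.066 and 0.066 m and z of socket_d_c in the frame of box between 0.003 and 0.042 m and x of socket_e_c in the frame of box between -0.086 and 0.086 m and y of socket_e_c in the frame of box between -0.066 and 0.066 m and z of socket_e_c in the frame of box between 0.003 and 0.042 m); the robot touches nothing.
It fails at once if the jar is moved by more than 5 cm (distance of jar from where it was at the start of the episode above 0.05 m).
It fails at once if the gauge case is moved by more than 5 cm (distance of gauge_case from where it was at the start of the episode above 0.05 m).
It fails at once if the hammer is moved by more than 5 cm (distance of hammer from where it was at the start of the episode above 0.05 m).
Of socket_a, socket_b, socket_c, socket_d, socket_e only 2 to 4 are there at a start; the rules pass over those that are not, and their reading is None.
At some moment in a run one of socket_a, socket_b, socket_c, socket_d, socket_e may be knocked a few centimetres aside while the robot is not near it.
Once in a run the grip may slacken for a moment while it holds something.
It also fails if it takes over 210 s, if anything falls off the work surface, if the arm or the gripper's body presses on something with over 40 N, if the wrist force passes 120 N, or if a joint passes its speed limit or range.

## Robot

A 7-joint arm with a two-finger parallel gripper is mounted at the origin on the work surface. World frame = base frame: x ahead of the robot, y to its left, z up, the work surface at z = 0. Lengths are in mm, angles in rad, forces in N, time in s.
With the tool pointing down it reaches from about 425 to 875 mm from the base axis. Payload 8.4 kg.
Tool frame: the origin (TCP) lies on the centre line of the jaws, within the pads' length; the fingertips stand 8 mm ahead of it and the grasp point (between the pads) lies 11 mm behind it; z points along the fingers, y is the line along which they close (so a half turn about z gives the same grasp; the last joint's range is limited). The gripper opens to 87 mm and grips with 3 to 60 N. Pads are 19 mm wide; open, the fingers measure 117 mm over their backs; the gripper's body (75 mm by 190 mm) begins 51 mm behind the grasp point.
Start: joints at [1.209, 0.333, 0.04, 1.465, -0.013, 1.343, -0.059], TCP at [168.839, -627.66, 230.546] pointing down, gripper open.
Joint ranges: [-2.58, 2.58], [-0.38, 2.09], [-1.3, 1.39], [0.25, 2.4], [-1.5, 4.64], [0.08, 2.09], [-2.65, 2.65]. Speed limits (rad/s): [2.22, 2.22, 2.79, 2.79, 3.14, 3.14, 3.14].

## Interface

Orientations are given as a 3x3 rotation matrix whose columns are the frame's x, y, z axes.
In Python, from plant import robot gives the robot as it stands.
- The arm moves only by the tool apply_moves, never from a script. Its argument "commands" is a list that holds one entry, the list of rows, each a list of 5 numbers: the opening, from -1 (shut) to 1 (fully open), then the shift along the tool's x, y, z in cm, then the turn about the tool's z in degrees. A call has 1 to 12 rows; each row is the pose to reach, as a shift and turn from the pose commanded when the call began, along the tool's axes at that moment; what a row does not reach only later rows make up. A row lasts 1/10 s, in which the tool goes at most 50 mm and 8.59 degrees, less where a joint would pass 70% of its speed; a pose out of reach is approached as far as the arm can. A call with a gripper value outside its range is refused whole. The fingers move at their own pace and stop on an object; the grip force is fixed at half the most. Time passes only in rows, so rows that repeat a pose let the fingers close. It gives the time, the measured TCP pose, the force, the opening and the grip force at its end, in the units of the state.
- robot.state(): the state, without advancing time (a new reading comes with each control period).
- robot.snapshot(name): name is "scene" or "side" or "wrist"; returns (picture, depth): 400x640x3 uint8, red, green, blue; 400x640 float32, mm along the optical axis (not along the pixel's ray), 0 where there is no reading.
- robot.camera_params(name): a dict with "K" (3x3 intrinsics, pixels), "position" and "orientation" of the camera in the world; the wrist camera has in their place "T_tool_cam" (4x4, takes a point from camera to tool coordinates, whose origin is the TCP and whose axes are the flange's). Camera axes: x right, y down, z forward; pixel columns grow to the right and rows downward; lengths in mm; the calibration is good to about 2 mm. A picture is of the moment at which its call begins: read the wrist's pose just before it. camera_params takes no time and is no camera call.
- robot.finish_job(): hands the job in; it is judged then, once.
Trained networks look in the newest picture that a camera, given by its name, has taken for a name from the list of things; names that differ only in an ending like _2 or _b are one class to them, and where a whole thing is asked for, a point or a joint stands for the part that bears it (a point fixed in the world has none). Each returns a list of dicts, best first, with "p" (0 to 1); they miss things now and then, are a little off and sometimes report something else, mostly with a low value. They report only what shows in the picture. A call takes as long as a camera call. They do not tell look-alikes from the thing itself.
- robot.regions_of(camera, target): "pixels" (400x640 bool, what is visible of it) and "at" ([column, row] as shares, 0 to 1, of the picture: columns of its width, rows of its height, amid what is visible of it).
- robot.landmark_of(camera, target): "at" ([column, row] as shares, 0 to 1, of the picture: columns of its width, rows of its height: a listed point, or the origin of a listed thing).
The state is a dict: "t": time; "q": joint angles; "qvel": joint speeds; "tau": joint torques, N m; "ee_pos": TCP position; "orientation": TCP orientation; "ft_force": force on the tool from outside, world axes, zero at the start; "wrist_torque": the same for the moment, N m; "width": finger opening in mm; "grasp_force": force on a finger pad.
Only numpy, scipy, OpenCV 4.12 (cv2) and the standard library are available. Lean on these libraries where they do the work, as an engineer would, in place of code of your own. Each camera call takes 0.05 s, during which the arm holds its last target. There are 200 camera calls.

## Working session

There is one attempt and no reset: what is moved stays moved. The work goes in short steps, Python scripts to look and compute and a tool call to move; the robot and the scene stay as the last step left them, time stands still between calls to the robot, and variables do not carry over. Pictures are saved under pics/ and viewed, at most 14 in all, crops included, and the job is handed in when it is done.

Besides the shell and the picture viewer there is one more tool, called by a JSON object that holds its "api" and its "payload", one argument or row to a line. apply_moves: Moves the arm, as the interface text tells. Its arguments: {"type":"object","properties":{"commands":{"type":"array","items":{"type":"array","items":{"type":"array","items":{"type":"number"}}}}},"required":["commands"]}

```bash
ls; mkdir -p pics; cat > h.py <<'E'
import numpy as np, cv2
from plant import robot
def snap(n,save=None):
    s=robot.state(); im,d=robot.snapshot(n)
    if save: cv2.imwrite(f'pics/{save}.png',im[:,:,::-1])
    return s,im,d
def pose(n,s=None):
    c=robot.camera_params(n); K=np.array(c['K'])
    if n=='wrist':
        T=np.array(c['T_tool_cam']); R=np.array(s['orientation']); 
        return K,R@T[:3,:3],R@T[:3,3]+np.array(s['ee_pos'])
    return K,np.array(c['orientation']),np.array(c['position'])
def pts(n,d,s=None):
    K,R,p=pose(n,s); v,u=np.mgrid[:400,:640]
    c=np.stack([(u-K[0,2])/K[0,0]*d,(v-K[1,2])/K[1,1]*d,d],-1)
    return c@R.T+p
def ray(n,u,v,z,s=None):
    K,R,p=pose(n,s); r=R@np.array([(u-K[0,2])/K[0,0],(v-K[1,2])/K[1,1],1]); return p+r*(z-p[2])/r[2]
E
python3 - <<'E'
from h import *
np.set_printoptions(precision=1,suppress=True)
st=robot.state();print(st['ee_pos'],st['orientation'],st['t'])
for n in('scene','side'):
    s,im,d=snap(n,n+'0'); P=pts(n,d); np.save(f'{n}P.npy',P); print(n,pose(n))
    for t in ['box','tray_grip','lid_edge','clamp_tip','socket_a_c','jar','gauge_case','hammer']:
        for r in robot.regions_of(n,t)[:7]:
            m=r['pixels']&(d>0); q=P[m]
            print(t,round(r['p'],2),np.array(r['at'])*[640,400],m.sum(),np.median(q,0) if len(q) else '',q[:,2].max() if len(q) else '')
E
```

```text
pics
[ 168.7 -627.3  229.7] [[ 1.   0.3 -0. ]
 [ 0.3 -1.   0. ]
 [-0.  -0.  -1. ]] 0.0
scene (array([[503.6,   0. , 315. ],
       [  0. , 503.6, 196.8],
       [  0. ,   0. ,   1. ]]), array([[ 0.8,  0.5, -0.3],
       [ 0.6, -0.7,  0.5],
       [ 0. , -0.6, -0.8]]), array([1091. , -733.1, 1342.6]))
box 0.64 [270.8 233. ] 3733 [ 617.6 -207.1  100.5] 281.2498992042863
box 0.18 [369.  233.2] 752 [779.  -18.5  85.8] 103.02087970123489
tray_grip 0.67 [261.  219.1] 1007 [ 498.7 -164.3   67.1] 99.61797079571602
tray_grip 0.33 [368.2 232.9] 698 [779.3 -18.9  89. ] 103.02087970123489
lid_edge 0.95 [284.2 240.6] 2037 [ 641.7 -230.3  201.5] 281.2498992042863
lid_edge 0.22 [326.5 136.5] 76 [453.5 252.3  28.3] 47.9250177723618
clamp_tip 0.68 [254.5 203.2] 122 [ 438.5 -123.4   84.3] 109.54308238740145
clamp_tip 0.68 [334.2 165.9] 77 [536.4 168.9  30.2] 48.1219908960536
socket_a_c 0.61 [392.4 197.1] 1421 [760.  166.8  42.7] 52.89489650034125
jar 0.66 [366.5 232.7] 714 [779.6 -18.6  88.6] 103.02087970123489
gauge_case 0.89 [393.5 196.9] 1362 [758.7 164.4  43. ] 52.89489650034125
side (array([[477.4,   0. , 324.1],
       [  0. , 477.4, 195.2],
       [  0. ,   0. ,   1. ]]), array([[-1. , -0.2,  0.2],
       [-0.3,  0.7, -0.7],
       [ 0. , -0.7, -0.7]]), array([391.2, 830.8, 920.4]))
box 0.61 [348.6 167.1] 6539 [ 599.7 -180.    79.7] 277.98698756297574
tray_grip 0.77 [364.8 174.1] 2219 [ 543.1 -172.4   70.3] 97.54772904338733
lid_edge 0.79 [334.  124.8] 2378 [ 642.1 -228.   187.8] 277.98698756297574
socket_a_c 0.74 [360.  175.5] 2145 [ 544.4 -172.5   70.3] 97.54772904338733
jar 0.61 [260.6 205.7] 1061 [763.8  23.9  73.8] 99.87221488174714
gauge_case 0.69 [243.  266.7] 2484 [748.3 197.3  43.5] 49.36086449461561
hammer 0.97 [401.3 128.9] 588 [ 471.5 -497.5   22.1] 31.85802307288327
```

```bash
python3 - <<'E'
import cv2,numpy as np
a=cv2.imread('pics/scene0.png')[110:290,200:440]; b=cv2.imread('pics/side0.png')[90:330,170:490]
cv2.imwrite('pics/a.png',cv2.resize(a,None,fx=3.3,fy=3.3,interpolation=3)); cv2.imwrite('pics/b.png',cv2.resize(b,None,fx=2.5,fy=2.5,interpolation=3))
E
```

```text
(no output)
```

View pics/a.png

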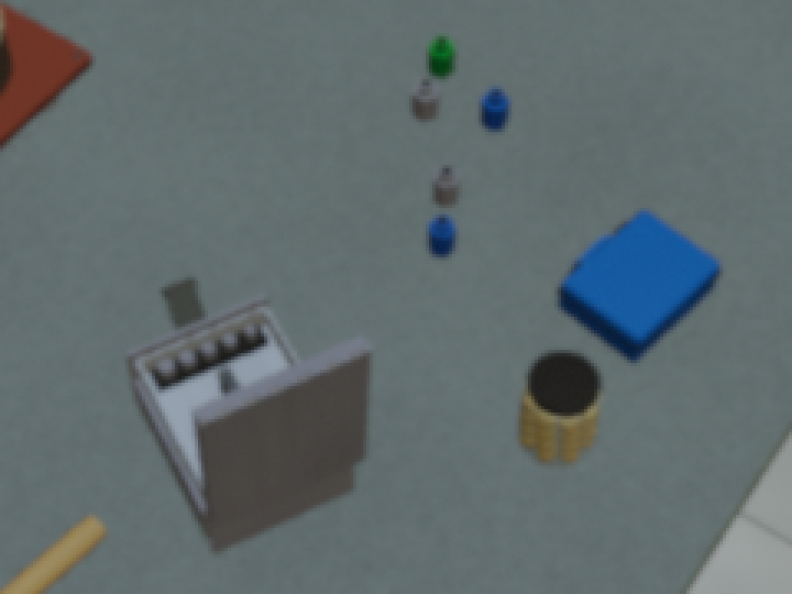

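View pics/b.png

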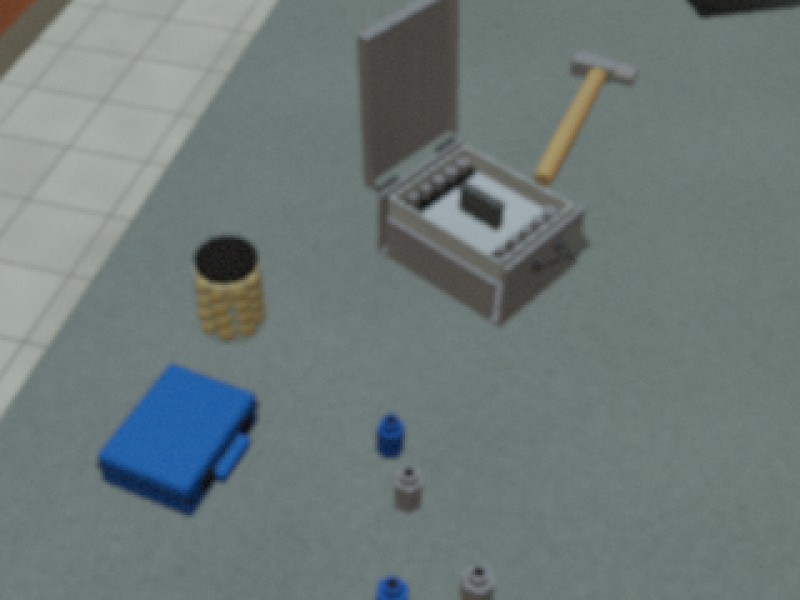

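The scene crop shows the open box, with two grey sockets at full-picture pixels (329,140) and (335,167). There are also green and blue decoys, the jar, the case and the hammer. Next I measure the box pose and any other blobs.

```bash
python3 - <<'E'
from h import *
from scipy import ndimage
np.set_printoptions(precision=2,suppress=True)
for n in('scene','side'):
    P=np.load(n+'P.npy'); im=cv2.imread(f'pics/{n}0.png')
    m=(P[...,2]>15)&(P[...,2]<75)&(P[...,0]>300)&(P[...,0]<1000)&(P[...,1]>-100)&(P[...,1]<600)
    l,k=ndimage.label(m)
    for i in range(1,k+1):
        q=P[l==i]
        if len(q)>15: v,u=np.argwhere(l==i).mean(0);print(n,len(q),int(u),int(v),np.median(q,0),(q.max(0)+q.min(0))/2,q[:,2].max(),im[l==i].mean(0))
# box: normals from side cam
P=np.load('sideP.npy'); B=(np.hypot(P[...,0]-550,P[...,1]+180)<160)
for n in('scene','side'):
    P=np.load(n+'P.npy'); B=(np.hypot(P[...,0]-550,P[...,1]+180)<170)
    for lo,hi in((15,50),(15,80),(60,84),(76,90)):
        q=P[B&(P[...,2]>lo)&(P[...,2]<hi)]
        r=cv2.minAreaRect(q[:,:2].astype(np.float32)); print(n,lo,hi,len(q),r)
    nx=np.cross(P[:,2:][:-2]-P[:,:-2][:-2],P[2:,:-2]-P[:-2,:-2]); nx/=np.linalg.norm(nx,axis=-1,keepdims=True)+1e-9
    Q=P[1:-1,1:-1]
    # upright surfaces
    b=B[1:-1,1:-1]&(abs(nx[...,2])<.35)&(Q[...,2]>8)&(Q[...,2]<52)
    a=np.degrees(np.arctan2(nx[...,1],nx[...,0]))[b]%180
    h,e=np.histogram(a,18,(0,180)); print(h)
E
```

```text
scene 67 332 125 [432.47 313.74  32.55] [429.13 315.84  33.36] 50.03174851814333 [41.58 89.19 26.04]
scene 68 327 138 [451.4  253.93  34.04] [450.06 258.13  34.55] 51.772319415972106 [94.29 91.07 87.81]
scene 72 349 141 [519.45 284.69  31.78] [516.61 287.86  33.14] 50.94795432781757 [106.17  61.71  31.5 ]
scene 68 334 164 [536.12 169.96  32.01] [532.62 173.39  31.84] 48.1219908960536 [89.96 87.19 84.6 ]
scene 1264 392 194 [758.52 168.23  43.49] [752.37 178.72  33.98] 52.89489650034125 [143.78  81.29  22.36]
scene 70 332 179 [566.36 114.84  33.66] [564.89 116.5   32.14] 48.86950100708691 [109.27  63.8   33.33]
scene 37 279 209 [508.06 -94.02  64.52] [512.1  -91.72  64.97] 74.94821931953584 [110.62 105.86 100.84]
scene 243 366 241 [786.   -29.98  44.55] [775.41 -13.93  45.05] 74.7422731665713 [ 62.34  93.29 104.19]
side 411 365 203 [513.29 -86.82  46.77] [516.12 -83.66  44.97] 74.91601982741611 [79.81 82.87 84.41]
side 451 262 213 [758.29  30.57  45.76] [769.98  16.    45.02] 74.97890126161565 [ 69.18  99.39 109.89]
side 2352 242 264 [748.3  194.55  43.64] [753.76 182.71  32.28] 49.360
[... 909 characters left out ...]
8)
scene 76 90 475 ((535.12255859375, -172.25997924804688), (139.86050415039062, 235.18576049804688), 62.79130172729492)
[ 7  4  3 14 24 21 31 12  7  9  6  7 13 27 40 41 46 47]
side 15 50 706 ((518.2099609375, -215.44952392578125), (245.2906494140625, 183.83937072753906), 61.305747985839844)
side 15 80 2814 ((508.11016845703125, -209.60958862304688), (245.50381469726562, 206.0305938720703), 61.0289421081543)
side 60 84 1828 ((538.39404296875, -171.0070037841797), (147.30386352539062, 229.75885009765625), 63.2957878112793)
side 76 90 1057 ((533.7892456054688, -169.7445068359375), (144.20913696289062, 242.02099609375), 63.737178802490234)
[16 23 14 39 50 81 77 74 59 32 22 17 13 26 49 86 32  3]
```

```bash
cat >> h.py <<'E'
def plan(p,yaw=None,s=None):
    """tool shift (cm) and turn (deg) to world p with tool y at world angle yaw (deg, mod 180)"""
    s=s or robot.state(); R=np.array(s['orientation']); d=R.T@(np.array(p,float)-s['ee_pos'])/10
    y=np.degrees(np.arctan2(R[1,1],R[0,1])); o=[round(float(a),2) for a in d]
    if yaw is None: return o
    t=-(yaw-y); t=(t+180)%360-180
    return o,round(t,1),'or',round((t+360)%360-180,1)
E
python3 - <<'E'
from h import *
np.set_printoptions(precision=3,suppress=True)
print(robot.camera_params('wrist')); print(robot.state()['orientation'])
print(plan([500,-155,340],63))
E
```

```text
{'K': array([[286.054,   0.   , 317.925],
       [  0.   , 286.054, 199.226],
       [  0.   ,   0.   ,   1.   ]]), 'T_tool_cam': array([[   0.   ,   -0.963,   -0.271,   72.64 ],
       [   1.   ,    0.   ,   -0.001,    0.873],
       [   0.001,   -0.271,    0.963, -155.509],
       [   0.   ,    0.   ,    0.   ,    1.   ]])}
[[ 0.966  0.26   0.   ]
 [ 0.26  -0.966 -0.   ]
 [ 0.     0.    -1.   ]]
([44.25, -37.04, -10.94], np.float64(-137.9), 'or', np.float64(42.1))
```

{"api": "apply_moves", "payload": {
  "commands": [
    [[0,44.2,-37.0,-10.9,-138],[0,44.2,-37.0,-10.9,-138],[0,44.2,-37.0,-10.9,-138],[0,44.2,-37.0,-10.9,-138],[0,44.2,-37.0,-10.9,-138],[0,44.2,-37.0,-10.9,-138],[0,44.2,-37.0,-10.9,-138],[0,44.2,-37.0,-10.9,-138],[0,44.2,-37.0,-10.9,-138],[0,44.2,-37.0,-10.9,-138],[0,44.2,-37.0,-10.9,-138],[0,44.2,-37.0,-10.9,-138]]
  ]
}}

```text
t: 2.1
ee_pos: [501.0, -152.2, 340.6]
orientation: [[-0.48, 0.877, 0.002], [0.877, 0.48, 0.0], [-0.001, 0.001, -1.0]]
ft_force: [0.9, -0.6, 1.2]
width: 43.8
grasp_force: 0.0
```

```bash
python3 - <<'E'
from h import *
s=robot.state();print(s['ee_pos'],s['q'],plan([500,-155,340],63))
E
```

```text
[ 501.04276021 -152.24614462  340.61252778] [ 0.6992347   0.06785323 -0.51356085  1.56707208  0.03303383  1.51387628
  0.68549572] ([-0.19, -0.22, 0.06], np.float64(-34.3), 'or', np.float64(145.7))
```

{"api": "apply_moves", "payload": {
  "commands": [
    [[0,0,0,0,-34.3],[0,0,0,0,-34.3],[0,0,0,0,-34.3],[0,0,0,0,-34.3],[0,0,0,0,-34.3],[0,0,0,0,-34.3],[0,0,0,0,-34.3]]
  ]
}}

```text
t: 2.8
ee_pos: [499.5, -155.6, 339.6]
orientation: [[-0.885, 0.465, 0.0], [0.465, 0.885, -0.0], [-0.0, 0.0, -1.0]]
ft_force: [0.0, 0.9, 0.1]
width: 43.6
grasp_force: 0.0
```

```bash
python3 - <<'E'
from h import *
np.set_printoptions(precision=1,suppress=True)
s,im,d=snap('wrist','w1'); P=pts('wrist',d,s); np.save('wP.npy',P); print(s['ee_pos'],s['q'])
for t in ['tray_grip','clamp_tip','box','lid_edge']:
    for r in robot.landmark_of('wrist',t)[:2]:
        u,v=np.array(r['at'])*[640,400]; print(t,r['p'],u,v,P[int(v),int(u)] if 0<=v<400 else '', ray('wrist',u,v,84,s))
E
```

```text
[ 499.5 -155.6  339.6] [ 0.7  0.1 -0.5  1.6  0.   1.5  1.3]
tray_grip 0.64 319.68 202.07999999999998 [ 536.4 -174.8   96. ] [ 540.1 -175.5   84. ]
clamp_tip 0.73 322.816 205.39999999999998 [ 543.  -173.3   94.2] [ 546.9 -173.8   84. ]
clamp_tip 0.69 321.088 114.19999999999999 [ 429.2 -115.6   99.3] [ 429.3 -115.3   84. ]
box 0.97 321.024 193.12 [ 526.1 -166.1   94.7] [ 528.8 -167.4   84. ]
```

View pics/w1.png

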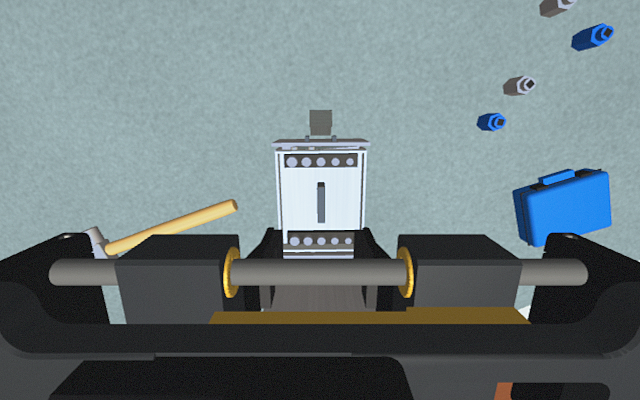

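The wrist view shows the box square to the tool. The rib is at about (320,202), the clamp at (320,120), and the two end walls are at rows 142 and 258.

```bash
python3 - <<'E'
from h import *
np.set_printoptions(precision=2,suppress=True)
P=np.load('wP.npy'); sub=np.zeros(P.shape[:2],bool); sub[176:228,308:332]=1
q=P[sub&(P[...,2]>86)]; print('rib',len(q),cv2.minAreaRect(q[:,:2].astype(np.float32)),q.mean(0),q[:,2].max())
# front end wall rim z~84
sub[:]=0; sub[132:156,265:380]=1
q=P[sub&(P[...,2]>78)&(P[...,2]<92)]; print('end',len(q),cv2.minAreaRect(q[:,:2].astype(np.float32)),q.mean(0))
sub[:]=0; sub[104:136,300:340]=1
q=P[sub&(P[...,2]>70)&(P[...,2]<130)]; print('clamp',len(q),cv2.minAreaRect(q[:,:2].astype(np.float32)),q.mean(0),q[:,2].min(),q[:,2].max(),q[np.argmin(q[:,0])])
im=cv2.imread('pics/w1.png'); 
for v in range(134,150,2): print(v,P[v,290],P[v,355],im[v,290])
E
```

```text
rib 306 ((500.9512634277344, -153.56381225585938), (10.403482437133789, 149.42745971679688), 62.24820327758789) [ 538.95 -173.74  102.88] 495.1160702508023
end 646 ((470.19757080078125, -138.44674682617188), (138.6494140625, 18.970844268798828), 62.28982925415039) [ 467.36 -138.71   84.99]
clamp 490 ((437.08050537109375, -121.17567443847656), (29.500057220458984, 29.766550064086914), 62.245582580566406) [ 436.11 -120.55   96.96] 70.01051978501602 111.96092132806638 [ 418.28 -127.94   95.79]
134 [ 432.56 -175.03    2.07] [483.61 -78.07   0.37] [169 168 145]
136 [ 435.43 -176.65    1.93] [486.42 -79.64   1.95] [170 165 147]
138 [ 438.33 -178.4     0.74] [489.37 -81.09   2.17] [169 166 146]
140 [ 440.68 -176.18   33.66] [487.05 -86.09  46.22] [79 86 88]
142 [ 442.43 -172.57   76.44] [484.65 -90.56  86.71] [142 128 126]
144 [ 444.66 -172.87   85.23] [487.21 -91.72  86.22] [222 197 186]
146 [ 447.13 -174.38   84.08] [498.29 -88.49  24.5 ] [218 189 177]
148 [ 452.77 -186.      5.21] [503.82 -88.63   6.32] [189 164 153]
```

```bash
python3 - <<'E'
from h import *
np.set_printoptions(precision=2,suppress=True)
P=np.load('wP.npy'); sub=np.zeros(P.shape[:2],bool); sub[176:228,308:332]=1
m=sub&(P[...,2]>86)&(P[...,2]<100); q=P[m]; r=cv2.minAreaRect(q[:,:2].astype(np.float32)); print('rib',len(q),r,np.median(q,0),q[:,2].max(),np.argwhere(m).min(0),np.argwhere(m).max(0))
c=r[0]
print(plan([c[0],c[1],140],62.25),plan([c[0],c[1],95-11-3],62.25))
E
```

```text
rib 300 ((542.1883544921875, -175.2623291015625), (10.403480529785156, 56.232505798339844), 62.250343322753906) [ 540.8  -174.68   95.17] 97.15010042167006 [186 317] [223 324]
([-4.69, 0.22, 19.96], np.float64(0.2), 'or', np.float64(-179.8)) ([-4.69, 0.22, 25.86], np.float64(0.2), 'or', np.float64(-179.8))
```

{"api": "apply_moves", "payload": {
  "commands": [
    [[0,-4.7,0.2,10,0],[0,-4.7,0.2,20,0],[0,-4.7,0.2,20,0],[0,-4.7,0.2,22,0],[0,-4.7,0.2,24,0],[0,-4.7,0.2,26,0],[0,-4.7,0.2,26.5,0],[-1,-4.7,0.2,26.5,0],[-1,-4.7,0.2,26.5,0],[-1,-4.7,0.2,26.5,0],[-1,-4.7,0.2,26.5,0],[-1,-4.7,0.2,26.5,0]]
  ]
}}

```text
t: 4.25
ee_pos: [543.6, -174.0, 75.6]
orientation: [[-0.887, 0.461, 0.003], [0.461, 0.887, 0.001], [-0.002, 0.003, -1.0]]
ft_force: [3.1, 4.8, 0.9]
width: 11.9
grasp_force: 30.5
```

{"api": "apply_moves", "payload": {
  "commands": [
    [[-1,0,0.55,-0.79,0],[-1,0,1.17,-1.36,0],[-1,0,1.85,-1.95,0],[-1,0,2.59,-2.46,0],[-1,0,3.38,-2.9,0],[-1,0,4.2,-3.26,0],[-1,0,5.06,-3.53,0],[-1,0,5.94,-3.72,0],[-1,0,6.83,-3.82,0],[-1,0,7.73,-3.83,0],[-1,0,7.73,-3.83,0]]
  ]
}}

```text
t: 5.35
ee_pos: [579.4, -104.5, 113.9]
orientation: [[-0.888, 0.46, 0.002], [0.46, 0.888, 0.001], [-0.002, 0.002, -1.0]]
ft_force: [0.8, 1.6, 5.9]
width: 11.8
grasp_force: 30.0
```

Continuing relative to swing = 1.0 (7.73, −3.83).

{"api": "apply_moves", "payload": {
  "commands": [
    [[-1,0,0.9,0.08,0],[-1,0,1.78,0.25,0],[-1,0,2.65,0.51,0],[-1,0,3.48,0.85,0],[-1,0,4.27,1.28,0],[-1,0,5.02,1.78,0],[-1,0,5.71,2.35,0],[-1,0,6.34,2.99,0],[-1,0,6.9,3.7,0],[-1,0,6.9,3.75,0],[0,0,6.9,3.75,0],[0,0,6.9,3.75,0]]
  ]
}}

```text
t: 6.55
ee_pos: [609.0, -45.4, 74.4]
orientation: [[-0.887, 0.462, -0.002], [0.462, 0.887, 0.0], [0.002, -0.001, -1.0]]
ft_force: [-0.4, -0.1, -0.5]
width: 21.5
grasp_force: 0.0
```

```bash
python3 - <<'E'
from h import *
print(plan([514,190,220]))
E
```

```text
[19.32, 16.48, -14.54]
```

{"api": "apply_moves", "payload": {
  "commands": [
    [[0,0,0,-4,0],[0,0,0,-9,0],[0,0,0,-14.5,0],[0.2,19.3,16.5,-14.5,0],[0.2,19.3,16.5,-14.5,0],[0.2,19.3,16.5,-14.5,0],[0.2,19.3,16.5,-14.5,0],[0.2,19.3,16.5,-14.5,0],[0.2,19.3,16.5,-14.5,0],[0.2,19.3,16.5,-14.5,0],[0.2,19.3,16.5,-14.5,0]]
  ]
}}

```text
t: 7.65
ee_pos: [515.1, 188.2, 219.8]
orientation: [[-0.886, 0.463, -0.001], [0.463, 0.886, -0.001], [0.0, -0.001, -1.0]]
ft_force: [0.3, -0.6, -0.4]
width: 52.1
grasp_force: 0.0
```

```bash
python3 - <<'E'
from h import *
from scipy import ndimage
np.set_printoptions(precision=1,suppress=True)
s,im,d=snap('wrist','w2'); P=pts('wrist',d,s); np.savez('w2.npz',P=P,im=im,d=d); print(s['t'],s['ee_pos'],s['q'])
m=(P[...,2]>12)&(P[...,2]<60)&(d<450)&(d>150); l,k=ndimage.label(m)
for i in range(1,k+1):
    q=P[l==i]
    if len(q)>60: v,u=np.argwhere(l==i).mean(0); t=q[q[:,2]>41]; print(len(q),int(u),int(v),np.median(q,0),t.mean(0) if len(t) else '',len(t),im[l==i].mean(0))
x=im[:330,150:550,::-1]; cv2.imwrite('pics/w2c.png',cv2.resize(x,None,fx=1.8,fy=1.8,interpolation=cv2.INTER_CUBIC))
E
```

```text
7.65 [515.1 188.2 219.8] [ 0.2  0.2 -0.7  1.7  0.1  1.3  0.5]
679 389 60 [430.  316.7  36. ] [429.6 320.2  45.4] 254 [ 53.6 170.1  80.3]
510 348 103 [449.8 259.   36.6] [449.9 260.   45.5] 217 [156.7 165.8 183.9]
537 396 144 [515.  288.6  36.1] [517.3 290.7  45.4] 201 [ 64.5 120.7 191.9]
399 316 198 [529.4 177.1  36.2] [532.7 175.7  45.4] 175 [144.1 150.7 164.6]
400 290 237 [560.7 123.4  35.8] [564.2 120.6  45.2] 155 [ 52.4 103.2 174.5]
93 99 254 [ 468.1 -122.5   20. ]  0 [88.9 85.9 84.3]
428 360 305 [699.3 160.7  27.3] [707.2 178.5  42.9] 27 [ 35.8  68.6 107.7]
```

View pics/w2.png

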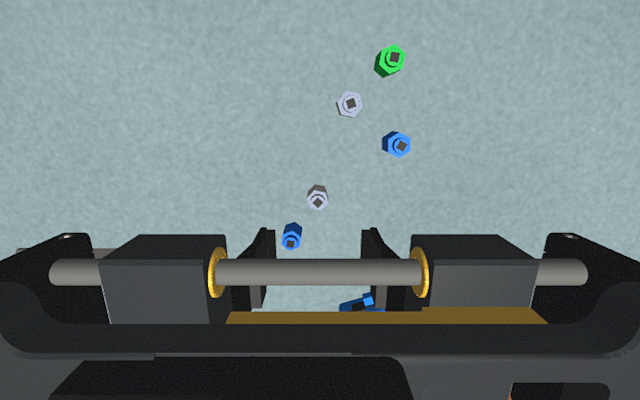

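The wrist view shows the grey sockets at (317,198) and (349,103), with the decoys around them.

```bash
python3 - <<'E'
from h import *
z=np.load('w2.npz');P=z['P'];im=z['im']
out=[]
for c,(u,v) in (((532.7,175.7),(316,198)),((449.9,260.),(348,103))):
    q=P[(np.hypot(P[...,0]-c[0],P[...,1]-c[1])<19)&(P[...,2]>31)&(P[...,2]<39)][:,:2]
    res=[]
    for a in range(0,180,3):
        p=q@[np.cos(np.radians(a)),np.sin(np.radians(a))]; p0=np.percentile(p,[1.5,98.5]); res.append((p0[1]-p0[0],a,p0.mean()))
    print(len(q),[(a,round(w,1)) for w,a,_ in res])
    # 60-deg folded width
    f=np.array([r[0] for r in res]).reshape(3,20).mean(0); print(f.round(1))
    # plan-view rectified top image (world axes, z=36): 0.25mm/px
    K,R,p=pose('wrist',{'orientation':[[-0.886,0.463,-0.001],[0.463,0.886,-0.001],[0,-0.001,-1]],'ee_pos':[515.1,188.2,219.8]})
    g=np.mgrid[-20:20:.1,-20:20:.1]; W=np.stack([c[0]+g[1],c[1]-g[0],np.full(g[0].shape,34.)],-1); C=(W-p)@R; 
    mx=(C[...,0]/C[...,2]*K[0,0]+K[0,2]).astype(np.float32);my=(C[...,1]/C[...,2]*K[1,1]+K[1,2]).astype(np.float32)
    out.append(cv2.remap(im[:,:,::-1].copy(),mx,my,cv2.INTER_CUBIC))
cv2.imwrite('pics/hex.png',np.hstack(out))
E
```

```text
153 [(0, np.float64(25.3)), (3, np.float64(24.9)), (6, np.float64(24.6)), (9, np.float64(24.2)), (12, np.float64(23.9)), (15, np.float64(23.6)), (18, np.float64(23.4)), (21, np.float64(23.3)), (24, np.float64(23.6)), (27, np.float64(23.7)), (30, np.float64(23.8)), (33, np.float64(23.9)), (36, np.float64(24.1)), (39, np.float64(24.4)), (42, np.float64(24.6)), (45, np.float64(24.7)), (48, np.float64(24.7)), (51, np.float64(24.8)), (54, np.float64(24.9)), (57, np.float64(24.9)), (60, np.float64(24.8)), (63, np.float64(24.7)), (66, np.float64(24.4)), (69, np.float64(24.2)), (72, np.float64(23.8)), (75, np.float64(23.7)), (78, np.float64(23.8)), (81, np.float64(24.0)), (84, np.float64(23.8)), (87, np.float64(24.2)), (90, np.float64(24.4)), (93, np.float64(24.6)), (96, np.float64(24.8)), (99, np.float64(25.0)), (102, np.float64(25.1)), (105, np.float64(25.3)), (108, np.float64(25.4)), (111, np.float64(25.4)), (114, np.float64(25.5)), (117, np.float64(25.4)), (120, np.float64(25.3)), (123, np.float64(25.1)), (126, np.float64(24.9)), (129, np.float64(24.6)), (132, np.float64(24.4)), (135, np
[... 1339 characters left out ...]
08, np.float64(26.8)), (111, np.float64(26.8)), (114, np.float64(26.9)), (117, np.float64(26.9)), (120, np.float64(26.9)), (123, np.float64(26.7)), (126, np.float64(26.4)), (129, np.float64(26.3)), (132, np.float64(26.0)), (135, np.float64(25.7)), (138, np.float64(25.5)), (141, np.float64(25.4)), (144, np.float64(25.4)), (147, np.float64(25.3)), (150, np.float64(25.6)), (153, np.float64(25.8)), (156, np.float64(26.0)), (159, np.float64(26.1)), (162, np.float64(26.1)), (165, np.float64(26.3)), (168, np.float64(26.4)), (171, np.float64(26.4)), (174, np.float64(26.4)), (177, np.float64(26.4))]
[26.7 26.6 26.4 26.2 25.8 25.6 25.4 25.4 25.5 25.4 25.7 25.8 26.1 26.3
 26.3 26.4 26.5 26.6 26.6 26.7]
```

View pics/hex.png

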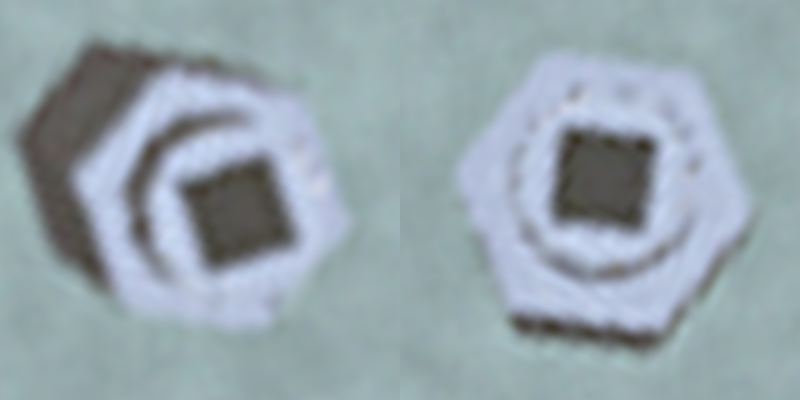

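```bash
python3 - <<'E'
from h import *
print(plan([532.7,175.7,14],80))
E
```

```text
([-2.11, -0.24, 20.58], np.float64(-17.7), 'or', np.float64(162.3))
```

{"api": "apply_moves", "payload": {
  "commands": [
    [[0.1,-2.1,-0.24,4,-17.7],[0.1,-2.1,-0.24,9,-17.7],[0.1,-2.1,-0.24,13,-17.7],[0.1,-2.1,-0.24,16,-17.7],[0.1,-2.1,-0.24,18.5,-17.7],[0.1,-2.1,-0.24,20.5,-17.7],[0.1,-2.1,-0.24,20.5,-17.7],[-1,-2.1,-0.24,20.5,-17.7],[-1,-2.1,-0.24,20.5,-17.7],[-1,-2.1,-0.24,20.5,-17.7],[-1,-2.1,-0.24,20.5,-17.7]]
  ]
}}

```text
t: 8.8
ee_pos: [532.9, 177.9, 16.3]
orientation: [[-0.985, 0.171, 0.001], [0.171, 0.985, 0.0], [-0.001, 0.0, -1.0]]
ft_force: [0.9, 1.1, 2.8]
width: 23.8
grasp_force: 22.8
```

```bash
python3 - <<'E'
from h import *
print(plan([554.3,-206.4,220],62.25))
E
```

```text
([-8.7, -37.5, -20.37], np.float64(17.9), 'or', np.float64(-162.1))
```

{"api": "apply_moves", "payload": {
  "commands": [
    [[-1,0,0,-2,0],[-1,0,0,-7,0],[-1,0,0,-12,0],[-1,0,0,-17,0],[-1,0,0,-20.4,0],[-1,-1.5,-6.5,-20.4,3],[-1,-2.5,-11,-20.4,6],[-1,-3.5,-15.5,-20.4,9],[-1,-4.6,-20,-20.4,12],[-1,-5.6,-24.5,-20.4,15],[-1,-6.7,-29,-20.4,17.9],[-1,-7.8,-33.5,-20.4,17.9]]
  ]
}}

```text
t: 10.0
ee_pos: [551.7, -167.7, 219.9]
orientation: [[-0.884, 0.467, 0.001], [0.467, 0.884, -0.001], [-0.001, -0.0, -1.0]]
ft_force: [0.7, -0.5, -1.4]
width: 23.4
grasp_force: 30.0
```

```bash
python3 - <<'E'
from h import *
print(plan([554.3,-206.4,220],62.25))
E
```

```text
([-2.04, -3.31, -0.0], np.float64(-0.1), 'or', np.float64(179.9))
```

{"api": "apply_moves", "payload": {
  "commands": [
    [[-1,-2.0,-3.3,0,0],[-1,-2.0,-3.3,0,0],[-1,-2.0,-3.3,4,0],[-1,-2.0,-3.3,8,0],[-1,-2.0,-3.3,12,0],[-1,-2.0,-3.3,15,0],[-1,-2.0,-3.3,17.5,0],[-1,-2.0,-3.3,19.6,0],[-1,-2.0,-3.3,19.6,0],[-0.2,-2.0,-3.3,19.6,0],[-0.2,-2.0,-3.3,19.6,0]]
  ]
}}

```text
t: 11.1
ee_pos: [555.0, -203.9, 24.4]
orientation: [[-0.885, 0.465, 0.001], [0.465, 0.885, -0.0], [-0.001, 0.0, -1.0]]
ft_force: [-0.3, 0.2, 0.2]
width: 31.5
grasp_force: 0.0
```

```bash
python3 - <<'E'
from h import *
s,im,d=snap('wrist','w3'); print(s['ee_pos'],s['width'],s['ft_force'])
print(plan([410,280,220],83))
E
```

```text
[ 555.03520394 -203.88341056   24.44886636] 31.484956638477218 [-0.28651185  0.22364536  0.1920322 ]
([35.32, 36.11, -19.6], np.float64(-20.7), 'or', np.float64(159.3))
```

{"api": "apply_moves", "payload": {
  "commands": [
    [[-0.2,0,0,-3,0],[0,0,0,-8,0],[0,0,0,-13,0],[0.1,0,0,-19.6,0],[0.1,0,0,-19.6,0],[0.1,33,36,-19.6,-20.7],[0.1,33,36,-19.6,-20.7],[0.1,33,36,-19.6,-20.7],[0.1,33,36,-19.6,-20.7],[0.1,33,36,-19.6,-20.7],[0.1,33,36,-19.6,-20.7],[0.1,33,36,-19.6,-20.7]]
  ]
}}

```text
t: 12.35
ee_pos: [464.3, 136.3, 220.4]
orientation: [[-0.993, 0.122, 0.002], [0.122, 0.993, -0.001], [-0.002, -0.001, -1.0]]
ft_force: [1.1, 0.5, 0.2]
width: 47.9
grasp_force: 0.0
```

```bash
python3 - <<'E'
from h import *
print(plan([430,262,220],83))
E
```

```text
([4.94, 12.06, 0.02], np.float64(-0.0), 'or', np.float64(180.0))
```

{"api": "apply_moves", "payload": {
  "commands": [
    [[0.1,4.9,12.0,0,0],[0.1,4.9,12.0,0,0],[0.1,4.9,12.0,0,0],[0.1,4.9,12.0,0,0]]
  ]
}}

```text
t: 12.75
ee_pos: [428.8, 264.4, 220.5]
orientation: [[-0.993, 0.115, 0.001], [0.115, 0.993, 0.002], [-0.001, 0.002, -1.0]]
ft_force: [-0.8, -0.4, 0.3]
width: 47.8
grasp_force: 0.0
```

```bash
cat > find.py <<'E'
from h import *
from scipy import ndimage
np.set_printoptions(precision=1,suppress=True)
def find():
    s,im,d=snap('wrist'); P=pts('wrist',d,s); print(s['t'],s['ee_pos'])
    m=(P[...,2]>12)&(P[...,2]<60)&(d<450)&(d>150); l,k=ndimage.label(m)
    for i in range(1,k+1):
        q=P[l==i]
        if len(q)>60:
            v,u=np.argwhere(l==i).mean(0); t=q[q[:,2]>41]; h=q[(q[:,2]>31)&(q[:,2]<39)]
            w=[np.ptp(np.percentile(h@[np.cos(a),np.sin(a),0],[1.5,98.5])) for a in np.radians(np.arange(0,180,3))] if len(h)>9 else [0]*60
            f=np.array(w).reshape(3,20).mean(0); z=np.sum(f*np.exp(1j*np.arange(20)*np.pi/10)); 
            print(len(q),int(u),int(v),t.mean(0) if len(t) else np.median(q,0),im[l==i].mean(0),'flat dir',(np.degrees(np.angle(-z))/6)%60)
    return s
if __name__=='__main__': find()
E
python3 find.py
```

```text
12.75 [428.8 264.4 220.5]
470 363 176 [429.1 320.3  45.4] [ 67.  181.9  90.4] flat dir 54.20099621667681
453 317 197 [449.4 260.2  45.4] [147.3 154.5 169.5] flat dir 21.707913727256937
684 16 240 [ 464.3 -126.3   49.1] [88.3 85.6 83.6] flat dir 33.67061230440042
470 345 243 [516.8 291.   45.1] [ 59.6 109.2 175.8] flat dir 5.961151765251625
```

```bash
python3 - <<'E'
from h import *
print(plan([449.6,260.1,14],82.5))
E
```

```text
([-1.94, 0.05, 20.62], np.float64(0.8), 'or', np.float64(-179.2))
```

{"api": "apply_moves", "payload": {
  "commands": [
    [[0.1,-1.95,0.05,5,0.8],[0.1,-1.95,0.05,10,0.8],[0.1,-1.95,0.05,13,0.8],[0.1,-1.95,0.05,16,0.8],[0.1,-1.95,0.05,18.5,0.8],[0.1,-1.95,0.05,20.5,0.8],[0.1,-1.95,0.05,20.5,0.8],[-1,-1.95,0.05,20.5,0.8],[-1,-1.95,0.05,20.5,0.8],[-1,-1.95,0.05,20.5,0.8],[-1,-1.95,0.05,20.5,0.8]]
  ]
}}

```text
t: 13.9
ee_pos: [451.4, 258.0, 15.5]
orientation: [[-0.991, 0.136, 0.002], [0.136, 0.991, 0.001], [-0.002, 0.001, -1.0]]
ft_force: [0.4, 0.4, 6.7]
width: 25.8
grasp_force: 30.0
```

```bash
python3 - <<'E'
from h import *
print(plan([501.2,-178.5,220],62.25))
E
```

```text
([-10.92, -42.55, -20.47], np.float64(19.9), 'or', np.float64(-160.1))
```

{"api": "apply_moves", "payload": {
  "commands": [
    [[-1,0,0,-2,0],[-1,0,0,-7,0],[-1,0,0,-12,0],[-1,0,0,-17,0],[-1,0,0,-20.5,0],[-1,-1,-4,-20.5,3],[-1,-2.1,-8.5,-20.5,6],[-1,-3.3,-13,-20.5,9],[-1,-4.4,-17.5,-20.5,12],[-1,-5.6,-22,-20.5,15],[-1,-6.8,-26.5,-20.5,18],[-1,-7.9,-31,-20.5,20]]
  ]
}}

```text
t: 15.1
ee_pos: [486.3, -62.2, 219.8]
orientation: [[-0.884, 0.468, 0.001], [0.468, 0.884, -0.001], [-0.001, -0.0, -1.0]]
ft_force: [1.0, 1.6, -1.7]
width: 25.6
grasp_force: 30.0
```

```bash
python3 - <<'E'
from h import *
print(robot.state()['ee_pos'],plan([501.2,-178.5,220],62.25))
E
```

```text
[486.31706732 -62.17602353 219.80081649] ([-6.76, -9.58, -0.01], np.float64(-0.2), 'or', np.float64(179.8))
```

{"api": "apply_moves", "payload": {
  "commands": [
    [[-1,-3.4,-4.8,0,0],[-1,-6.8,-9.6,0,0],[-1,-6.8,-9.6,0,0],[-1,-6.8,-9.6,0,0]]
  ]
}}

```text
t: 15.5
ee_pos: [501.3, -180.2, 219.0]
orientation: [[-0.882, 0.471, -0.001], [0.471, 0.882, 0.0], [0.001, -0.0, -1.0]]
ft_force: [0.9, -0.0, -1.3]
width: 26.2
grasp_force: 30.0
```

```bash
python3 - <<'E'
from h import *
s,im,d=snap('wrist','w4'); print(s['ee_pos'],plan([501.2,-178.5,220],62.25))
E
```

```text
[ 501.33742129 -180.19133676  218.98393537] ([-0.01, -0.11, -0.09], np.float64(-0.2), 'or', np.float64(179.8))
```

View pics/w4.png

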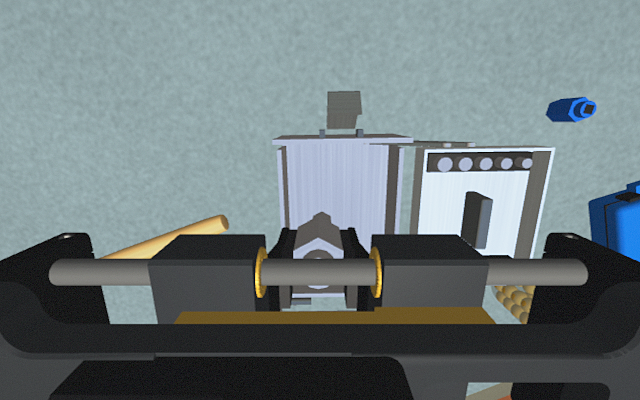

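The second socket is held at (320,260) over the open compartment, with the tray out at the right around (480,220).

{"api": "apply_moves", "payload": {
  "commands": [
    [[-1,0,0,4,0],[-1,0,0,8,0],[-1,0,0,12,0],[-1,0,0,15,0],[-1,0,0,17.5,0],[-1,0,0,19.5,0],[-1,0,0,19.5,0],[-0.2,0,0,19.5,0],[-0.2,0,0,19.5,0],[-0.2,0,0,16,0],[-0.2,0,0,8,0],[0,0,0,0,0]]
  ]
}}

```text
t: 16.75
ee_pos: [501.9, -176.3, 162.2]
orientation: [[-0.885, 0.466, 0.001], [0.466, 0.885, -0.0], [-0.001, 0.0, -1.0]]
ft_force: [1.4, -0.2, 0.5]
width: 37.7
grasp_force: 0.0
```

{"api": "apply_moves", "payload": {
  "commands": [
    [[0,6,0,-10,0],[0,6,0,-10,0],[0,6,0,-10,0],[0,6,0,-10,0]]
  ]
}}

```text
t: 17.15
ee_pos: [449.6, -148.6, 263.0]
orientation: [[-0.885, 0.466, 0.006], [0.466, 0.885, -0.004], [-0.007, -0.001, -1.0]]
ft_force: [0.3, 0.0, 0.0]
width: 43.4
grasp_force: 0.0
```

```bash
python3 - <<'E'
from h import *
np.set_printoptions(precision=1,suppress=True)
s,im,d=snap('wrist','w5'); P=pts('wrist',d,s); print(s['ee_pos'])
O=np.array([542.5,-175.3,0]); E=np.array([[.885,.466,0],[-.466,.885,0],[0,0,1]]); B=(P-O)@E
m=(abs(B[...,0])<80)&(abs(B[...,1])<60)&(B[...,2]>15)&(d>200)
from scipy import ndimage
l,k=ndimage.label(m)
for i in range(1,k+1):
    if (l==i).sum()>30: print((l==i).sum(),np.median(B[l==i],0),B[l==i][:,2].max())
# tray rib
m=(B[...,2]>88)&(B[...,2]<100)&(B[...,1]>100)&(B[...,1]<190)&(abs(B[...,0])<45)&(d>150); print('rib',m.sum(),np.median(B[m],0),B[m].min(0),B[m].max(0))
sS,i2,d2=snap('scene'); P2=pts('scene',d2)
m=(P2[...,2]>15)&(P2[...,2]<60)&(P2[...,0]>380)&(P2[...,0]<660)&(P2[...,1]>60)&(P2[...,1]<450); l,k=ndimage.label(m)
for i in range(1,k+1):
    if (l==i).sum()>15: print('scene',(l==i).sum(),np.median(P2[l==i],0),i2[l==i].mean(0))
E
```

```text
[ 449.6 -148.6  263. ]
369 [-43.5 -19.9  40.7] 52.566800387699004
266 [ 16.5 -21.3  40.1] 52.02459999249692
  return _methods._mean(a, axis=axis, dtype=dtype,
  ret = um.true_divide(
Traceback (most recent call last):
ValueError: zero-size array to reduction operation minimum which has no identity
```

View pics/w5.png

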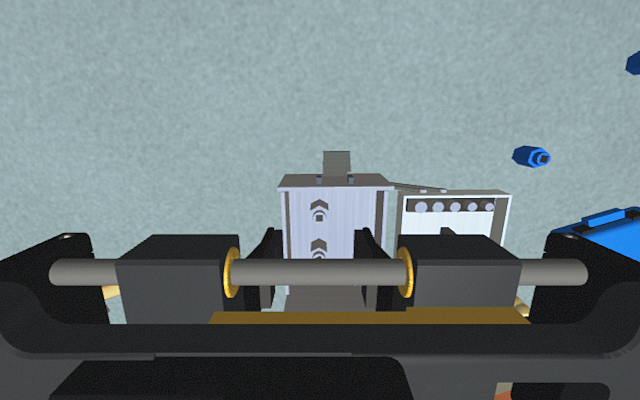

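Both sockets stand in the compartment at (320,212) and (318,250). Next I swing the tray back.

```bash
python3 - <<'E'
from h import *
print(robot.state()['ee_pos'],plan([610.5,-45,150],62.25),plan([610.5,-45,75],62.25))
E
```

```text
[ 449.30783104 -148.9998904   260.77757849] ([-9.36, 16.73, 11.1], np.float64(-0.1), 'or', np.float64(179.9)) ([-9.33, 16.74, 18.6], np.float64(-0.1), 'or', np.float64(179.9))
```

{"api": "apply_moves", "payload": {
  "commands": [
    [[0,-4.7,8.4,5,0],[0,-9.35,16.7,11,0],[0,-9.35,16.7,11,0],[0,-9.35,16.7,11,0],[0,-9.35,16.7,11,0],[0,-9.35,16.7,13.5,0],[0,-9.35,16.7,16,0],[0,-9.35,16.7,18.5,0],[-1,-9.35,16.7,18.5,0],[-1,-9.35,16.7,18.5,0],[-1,-9.35,16.7,18.5,0],[-1,-9.35,16.7,18.5,0]]
  ]
}}

```text
t: 18.4
ee_pos: [609.9, -44.9, 75.3]
orientation: [[-0.884, 0.467, 0.001], [0.467, 0.884, -0.0], [-0.001, 0.0, -1.0]]
ft_force: [-0.1, -0.4, 0.2]
width: 19.2
grasp_force: 0.0
```

{"api": "apply_moves", "payload": {
  "commands": [
    [[-1,0,0,0,0],[-1,0,0,0,0],[-1,0,-0.55,-0.79,0],[-1,0,-1.17,-1.36,0],[-1,0,-1.85,-1.95,0],[-1,0,-2.59,-2.46,0],[-1,0,-3.38,-2.9,0],[-1,0,-4.2,-3.26,0],[-1,0,-5.06,-3.53,0],[-1,0,-5.94,-3.72,0],[-1,0,-6.83,-3.82,0],[-1,0,-7.73,-3.83,0]]
  ]
}}

```text
t: 19.6
ee_pos: [574.7, -112.9, 113.6]
orientation: [[-0.885, 0.466, 0.004], [0.466, 0.885, 0.0], [-0.003, 0.002, -1.0]]
ft_force: [7.8, 0.8, -8.3]
width: 12.0
grasp_force: 30.0
```

{"api": "apply_moves", "payload": {
  "commands": [
    [[-1,0,-0.9,0.08,0],[-1,0,-1.78,0.25,0],[-1,0,-2.65,0.51,0],[-1,0,-3.48,0.85,0],[-1,0,-4.27,1.28,0],[-1,0,-5.02,1.78,0],[-1,0,-5.71,2.35,0],[-1,0,-6.34,2.99,0],[-1,0,-6.9,3.7,0],[-1,0,-7.0,3.83,0],[0,0,-7.0,3.83,0],[0,0,-7.0,3.83,0]]
  ]
}}

```text
t: 20.8
ee_pos: [540.9, -175.2, 74.9]
orientation: [[-0.884, 0.467, 0.0], [0.467, 0.884, -0.0], [-0.001, -0.0, -1.0]]
ft_force: [-0.2, -0.1, 0.1]
width: 21.0
grasp_force: 0.0
```

{"api": "apply_moves", "payload": {
  "commands": [
    [[0.2,0,0,0,0],[0.2,0,0,-3,0],[0.2,0,0,-8,0],[0,0,0,-13,0],[0,0,0,-18,0],[0,4,0,-23,0],[0,4,0,-26.5,0],[0,4,0,-26.5,0],[0,4,0,-26.5,0]]
  ]
}}

```text
t: 21.7
ee_pos: [505.6, -156.6, 340.5]
orientation: [[-0.884, 0.467, 0.002], [0.467, 0.884, -0.002], [-0.003, -0.001, -1.0]]
ft_force: [0.0, -0.2, -0.8]
width: 43.3
grasp_force: 0.0
```

```bash
python3 - <<'E'
from h import *
np.set_printoptions(precision=1,suppress=True)
s,im,d=snap('wrist','w6'); P=pts('wrist',d,s); print(s['ee_pos'],s['q'])
O=np.array([542.5,-175.3,0]); E=np.array([[.885,.466,0],[-.466,.885,0],[0,0,1]]); B=(P-O)@E
m=(B[...,2]>88)&(B[...,2]<100)&(abs(B[...,1])<40)&(abs(B[...,0])<50)&(d>150); print('rib',m.sum(),np.median(B[m],0),B[m].min(0),B[m].max(0))
for n in ('side','scene'):
    s2,i2,d2=snap(n); B2=(pts(n,d2)-O)@E
    m=(B2[...,2]>120)&(B2[...,2]<285)&(B2[...,0]>88)&(B2[...,0]<190)&(abs(B2[...,1])<80); q=B2[m]
    print(n,len(q),[ (z,np.percentile(q[abs(q[:,2]-z)<10][:,0],[5,50,95])) for z in (140,180,220,260)])
print(plan(O+E@[195,0,340],62.25))
E
```

```text
[ 505.6 -156.6  340.5] [ 0.8  0.1 -0.6  1.6  0.1  1.5  1.3]
rib 300 [-1.8 -0.7 95.1] [-28.2  -6.5  90.9] [26.4  5.2 97.2]
side 2022 [(140, array([ 98.8, 109.7, 112.6])), (180, array([102.1, 111.8, 114.9])), (220, array([104. , 114.4, 117.6])), (260, array([106. , 116.6, 119.7]))]
scene 1717 [(140, array([109.3, 112.1, 114.2])), (180, array([111.8, 114.4, 116.5])), (220, array([114.5, 117. , 119. ])), (260, array([117.2, 119.5, 121.8]))]
([-23.7, 0.13, -0.27], np.float64(-0.1), 'or', np.float64(179.9))
```

{"api": "apply_moves", "payload": {
  "commands": [
    [[-1,-5,0.1,0,0],[-1,-10,0.1,0,0],[-1,-15,0.1,0,0],[-1,-20.7,0.1,0,0],[-1,-20.7,0.1,0,0],[-1,-20.7,0.1,0,0],[-1,-20.7,0.1,4,0],[-1,-20.7,0.1,8.5,0],[-1,-20.7,0.1,8.5,0],[-1,-20.7,0.1,8.5,0]]
  ]
}}

```text
t: 22.85
ee_pos: [688.0, -251.9, 255.7]
orientation: [[-0.885, 0.466, -0.001], [0.466, 0.885, -0.0], [0.0, -0.001, -1.0]]
ft_force: [0.1, -0.3, 1.0]
width: 0.4
grasp_force: 0.0
```

```bash
python3 - <<'E'
from h import *
O=np.array([542.5,-175.3,0]); E=np.array([[.885,.466,0],[-.466,.885,0],[0,0,1]])
s=robot.state(); print(s['ee_pos'],s['width'],(np.array(s['ee_pos'])-O)@E, plan(O+E@[125,0,258],62.25))
for th in (1.6,1.45,1.3,1.15,1.0,.9,.8,.7,.6,.5,.4,.3,.2,.1,0):
    c,q=np.cos(th),np.sin(th); print(th,plan(O+E@[105-165*c+15*q,0,94+165*q+15*c]))
E
```

```text
[ 688.00146554 -251.90196159  255.66135357] 0.3922861903935701 [1.64465311e+02 1.09469327e-02 2.55661354e+02] ([3.94, -0.0, -0.23], np.float64(-0.1), 'or', np.float64(179.9))
1.6 [3.96, -0.0, -0.28]
1.45 [6.44, -0.01, -0.39]
1.3 [8.91, -0.01, -0.13]
1.15 [11.31, -0.01, 0.5]
1.0 [13.59, -0.01, 1.48]
0.9 [15.02, -0.01, 2.32]
0.8 [16.36, -0.01, 3.29]
0.7 [17.6, -0.01, 4.4]
0.6 [18.71, -0.01, 5.62]
0.5 [19.7, -0.01, 6.95]
0.4 [20.55, -0.01, 8.37]
0.3 [21.26, -0.01, 9.87]
0.2 [21.81, -0.01, 11.43]
0.1 [22.21, -0.01, 13.04]
0 [22.44, -0.01, 14.68]
```

{"api": "apply_moves", "payload": {
  "commands": [
    [[-1,2,0,0,0],[-1,4,0,-0.3,0],[-1,5.2,0,-0.35,0],[-1,6.4,0,-0.4,0],[-1,7.7,0,-0.3,0],[-1,8.9,0,-0.1,0],[-1,10.1,0,0.2,0],[-1,11.3,0,0.5,0],[-1,12.5,0,1.0,0],[-1,13.6,0,1.5,0],[-1,15.0,0,2.3,0],[-1,16.4,0,3.3,0]]
  ]
}}

```text
t: 24.05
ee_pos: [545.4, -175.7, 225.8]
orientation: [[-0.885, 0.466, 0.006], [0.466, 0.885, -0.003], [-0.007, -0.0, -1.0]]
ft_force: [0.4, -0.8, 1.3]
width: 0.2
grasp_force: 0.9
```

```bash
python3 - <<'E'
from h import *
np.set_printoptions(precision=1,suppress=True)
O=np.array([542.5,-175.3,0]); E=np.array([[.885,.466,0],[-.466,.885,0],[0,0,1]])
s2,i2,d2=snap('side','side1'); B=(pts('side',d2)-O)@E
m=(abs(B[...,1])<70)&(B[...,2]>105)&(B[...,2]<300)&(abs(B[...,0])<140);q=B[m]
for x in range(-80,130,20): t=q[abs(q[:,0]-x)<10]; print(x,len(t),np.percentile(t[:,2],[5,50,95]) if len(t) else '')
cv2.imwrite('pics/side1c.png',cv2.resize(i2[50:260,220:500,::-1],None,fx=2.5,fy=2.5))
E
```

```text
-80 0 
-60 0 
-40 175 [223.7 228.5 298.5]
-20 171 [223.3 231.9 295.8]
0 183 [204.7 239.9 269.5]
20 35 [177.  194.4 257.3]
40 23 [155.3 164.3 174.7]
60 23 [134.6 143.1 153.8]
80 20 [112.9 122.1 128.3]
100 3 [106.1 111.  112.7]
120 0
```

View pics/side1c.png

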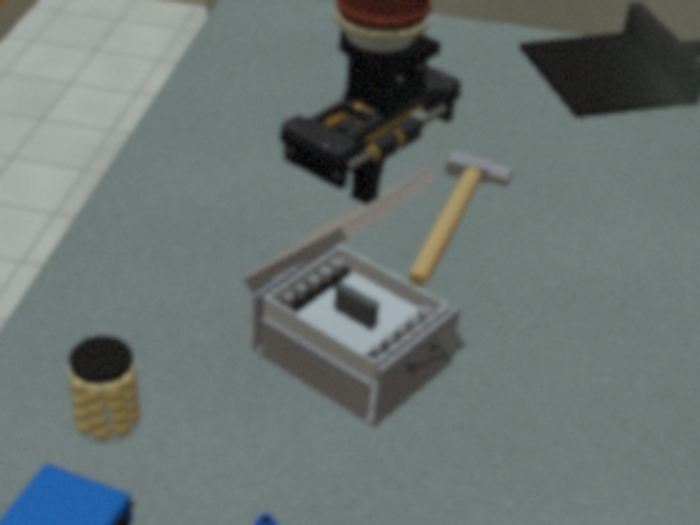

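The lid follows the fingers, now about half-way down. I keep pushing.

{"api": "apply_moves", "payload": {
  "commands": [
    [[-1,1.2,0,1.1,0],[-1,2.3,0,2.3,0],[-1,3.3,0,3.6,0],[-1,4.1,0,5.0,0],[-1,4.9,0,6.5,0],[-1,5.4,0,8.0,0],[-1,5.7,0,9.0,0],[-1,5.8,0,9.8,0],[-1,5.9,0,10.5,0],[-1,6,0,11,0],[-1,6,0,11.3,0],[-1,6,0,11.5,0]]
  ]
}}

```text
t: 25.3
ee_pos: [491.2, -147.6, 109.0]
orientation: [[-0.884, 0.467, -0.0], [0.467, 0.884, -0.001], [-0.0, -0.001, -1.0]]
ft_force: [-19.2, 4.9, 49.6]
width: 0.2
grasp_force: 24.9
```

{"api": "apply_moves", "payload": {
  "commands": [
    [[-1,0,0,-2,0],[-1,0,0,-6,0],[-1,0,0,-11,0],[-1,0,0,-16,0],[-1,4,0,-16,0],[-1,4,0,-16,0]]
  ]
}}

```text
t: 25.9
ee_pos: [454.1, -127.2, 268.2]
orientation: [[-0.885, 0.465, 0.001], [0.465, 0.885, -0.002], [-0.002, -0.001, -1.0]]
ft_force: [-1.6, 0.3, -0.7]
width: 0.7
grasp_force: 0.0
```

```bash
python3 - <<'E'
from h import *
np.set_printoptions(precision=1,suppress=True)
O=np.array([542.5,-175.3,0]); E=np.array([[.885,.466,0],[-.466,.885,0],[0,0,1]])
s,im,d=snap('wrist','w7'); B=(pts('wrist',d,s)-O)@E; print(s['ee_pos'],s['ft_force'],(np.array(s['ee_pos'])-O)@E)
m=(abs(B[...,1])<60)&(abs(B[...,0])<90)&(B[...,2]>95)&(B[...,2]<120)&(d>150)
q=B[m]
for x in range(-90,60,20): t=q[abs(q[:,0]-x)<10]; print(x,len(t),np.median(t[:,2]) if len(t) else '')
m=(abs(B[...,1])<25)&(B[...,0]<-104)&(B[...,0]>-150)&(B[...,2]>60)&(B[...,2]<120)&(d>100); q=B[m]; print(len(q),q.min(0),q.max(0))
for x in range(-136,-104,4): t=q[abs(q[:,0]-x)<2]; print(x,len(t),t[:,2].min() if len(t) else '',t[:,2].max() if len(t) else '')
print(plan(O+E@[-150,-8,200],62.25),plan(O+E@[-150,-8,86],62.25))
E
```

```text
[ 454.1 -127.2  268.2] [-1.6  0.3 -0.7] [-100.7    1.4  268.2]
-90 876 102.36718641949835
-70 1630 102.3501862766613
-50 1271 102.31871598064748
-30 0 
-10 0 
10 0 
30 0 
50 0 
562 [-133.   -16.3   67.6] [-104.    13.6  111.6]
-136 0  
-132 79 93.62805315414795 98.351077904757
-128 108 96.28048071791017 101.6278594932212
-124 107 100.1674519294229 104.76605791454591
-120 108 102.9185956290869 108.2336695717724
-116 107 106.30737234044261 110.77990568319825
-112 44 107.35645858781919 111.5903196877033
-108 0  
([5.07, -0.85, 6.72], np.float64(-0.0), 'or', np.float64(180.0)) ([5.09, -0.83, 18.12], np.float64(-0.0), 'or', np.float64(180.0))
```

View pics/w7.png

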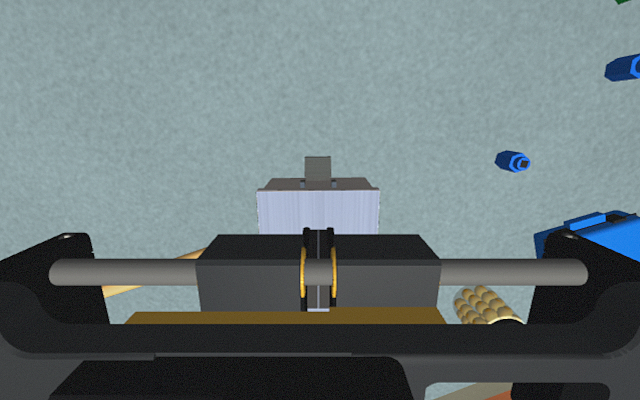

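The lid is flat and shut, and the clamp leans out at about (318,167). I move outside it.

{"api": "apply_moves", "payload": {
  "commands": [
    [[-1,5.2,-0.8,0,0],[-1,5.2,-0.8,0,0],[-1,5.2,-0.8,4,0],[-1,5.2,-0.8,8,0],[-1,5.2,-0.8,11,0],[-1,5.2,-0.8,11,0],[-1,5.2,-0.8,11,0]]
  ]
}}

```text
t: 26.65
ee_pos: [406.1, -111.7, 156.8]
orientation: [[-0.885, 0.466, -0.001], [0.466, 0.885, 0.001], [0.001, 0.001, -1.0]]
ft_force: [0.5, 0.4, 0.6]
width: 0.4
grasp_force: 0.0
```

```bash
python3 - <<'E'
from h import *
np.set_printoptions(precision=2,suppress=True)
O=np.array([542.5,-175.3,0]); E=np.array([[.885,.466,0],[-.466,.885,0],[0,0,1]])
s=robot.state(); print(s['q'],(np.array(s['ee_pos'])-O)@E,plan(O+E@[-150,-8,86],62.25))
E
```

```text
[ 0.9  -0.06 -0.7   2.05 -0.04  1.13  1.3 ] [-150.31   -7.28  156.84] ([-0.03, -0.08, 7.08], np.float64(-0.0), 'or', np.float64(180.0))
```

{"api": "apply_moves", "payload": {
  "commands": [
    [[-1,0,0,2,0],[-1,0,0,4,0],[-1,0,0,6,0],[-1,0,0,7,0],[-1,0,0,7,0],[-1,0,0,7,0]]
  ]
}}

```text
t: 27.25
ee_pos: [406.7, -112.0, 87.6]
orientation: [[-0.884, 0.467, 0.001], [0.467, 0.884, -0.0], [-0.001, 0.0, -1.0]]
ft_force: [-0.1, -0.1, 0.8]
width: 0.5
grasp_force: 0.0
```

{"api": "apply_moves", "payload": {
  "commands": [
    [[-1,-0.6,0,0,0],[-1,-0.9,0,-0.15,0],[-1,-1.2,0,-0.4,0],[-1,-1.5,0,-0.6,0],[-1,-1.8,0,-0.8,0],[-1,-2.1,0,-0.95,0],[-1,-2.4,0,-1.1,0],[-1,-2.7,0,-1.2,0],[-1,-2.9,0,-1.25,0],[-1,-3.1,0,-1.3,0],[-1,-3.3,0,-1.35,0],[-1,-3.4,0,-1.4,0]]
  ]
}}

```text
t: 28.45
ee_pos: [435.2, -127.3, 99.9]
orientation: [[-0.885, 0.467, -0.002], [0.467, 0.885, 0.001], [0.002, -0.0, -1.0]]
ft_force: [-3.6, 4.0, -2.3]
width: 0.5
grasp_force: 2.6
```

```bash
python3 - <<'E'
from h import *
np.set_printoptions(precision=2,suppress=True)
O=np.array([542.5,-175.3,0]); E=np.array([[.885,.466,0],[-.466,.885,0],[0,0,1]])
s=robot.state(); print(s['ft_force'],(np.array(s['ee_pos'])-O)@E)
E
```

```text
[-3.59  4.03 -2.33] [-117.32   -7.52   99.95]
```

{"api": "apply_moves", "payload": {
  "commands": [
    [[-1,-0.2,0,-0.05,0],[-1,-0.4,0,-0.1,0],[-1,-0.5,0,-0.1,0],[-1,-0.5,0,-0.1,0]]
  ]
}}

```text
t: 28.85
ee_pos: [436.0, -127.7, 99.7]
orientation: [[-0.885, 0.466, -0.01], [0.466, 0.885, 0.003], [0.01, -0.001, -1.0]]
ft_force: [-16.5, 9.0, 7.0]
width: 0.6
grasp_force: 9.8
```

{"api": "apply_moves", "payload": {
  "commands": [
    [[-1,0.5,0,0,0],[-1,2.5,0,0,0],[-1,2.8,0,-5,0],[-1,2.8,0,-10,0],[-1,2.8,0,-15,0],[-1,2.8,0,-18,0],[-1,2.8,0,-18,0]]
  ]
}}

```text
t: 29.55
ee_pos: [417.8, -117.8, 286.1]
orientation: [[-0.884, 0.467, 0.008], [0.467, 0.884, -0.004], [-0.009, -0.0, -1.0]]
ft_force: [1.0, 0.2, -0.3]
width: 0.1
grasp_force: 0.0
```

```bash
python3 - <<'E'
from h import *
np.set_printoptions(precision=1,suppress=True)
O=np.array([542.5,-175.3,0]); E=np.array([[.885,.466,0],[-.466,.885,0],[0,0,1]])
s,im,d=snap('wrist','w8'); B=(pts('wrist',d,s)-O)@E; print(s['t'],s['ee_pos'],s['ft_force'])
m=(abs(B[...,1])<60)&(abs(B[...,0])<75)&(B[...,2]>95)&(B[...,2]<120)&(d>150)
q=B[m]
for x in range(-70,70,20): t=q[abs(q[:,0]-x)<10]; print(x,len(t),np.median(t[:,2]) if len(t) else '')
m=(abs(B[...,1])<13)&(B[...,0]<-70)&(B[...,0]>-150)&(B[...,2]>103.5)&(B[...,2]<125)&(d>100); q=B[m]; print(len(q),q.min(0),q.max(0),np.median(q,0))
cv2.imwrite('pics/w8c.png',cv2.resize(im[120:330,200:440,::-1],None,fx=2.5,fy=2.5,interpolation=2))
E
```

```text
29.55 [ 417.8 -117.8  286.1] [ 1.   0.2 -0.3]
-70 254 102.35077416805657
-50 0 
-30 0 
-10 0 
10 0 
30 0 
50 65 102.41292324688459
458 [-107.6  -12.4  103.8] [-80.3  12.5 110.4] [-94.7  -0.  108.3]
```

View pics/w8c.png

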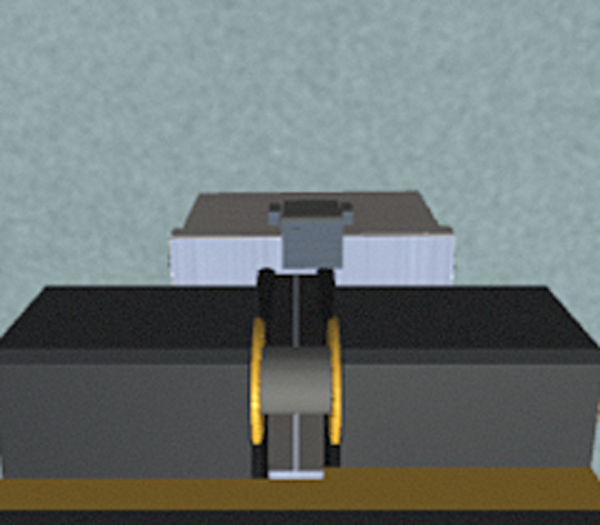

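The hook lies level over the lid's edge, at about (312,240) in the crop, and the gripper is clear. I hand the job in.

```bash
python3 -c "
from plant import robot
print(robot.finish_job())"
```

```text
the job is handed in; nothing more can be done
None
```

I handed the job in at about 30 s: both steel sockets are in the compartment, the tray is down, the lid is shut and the clamp is hooked over its edge; jar, gauge case, hammer and the look-alikes were not touched, but the judging result was not shown.

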